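# Shift the honing machine into third

### The job

Shift the honing machine into third: with the fingertips, and without gripping the lever, push its red knob to the cross channel, across the gate to the right, and then forward, towards the wheels, until the lever is fully home in the third slot (the one with three red pips). Push gently, do not run the lever into the fourth slot on the way, leave everything else on the bench where it is, and take the hand away at the end.

Things in the scene. Friction and masses are not known exactly. Their poses are not given: they have to be found in the camera images.
- machine: honing machine, bolted down: base plate 320 x 310 x 18 mm, green gearbox 165 x 165 mm with a steel gate plate on top (upper face at 89 mm), behind it a green motor (top at 135 mm) and two wheels (top at 150 mm, 90 to 220 mm forward of the origin). Origin on the table under the lever's pivot and the gate's centre; x forward (gearbox to wheels), y left, z up
- knob: red barrel-shaped knob of the shift lever, 34 mm diameter, 50 mm long. Origin at its centre, z along the lever. 145 mm above the pivot, which is 35 mm above the table: knob at 180 mm upright, up to 16 mm lower when leaning. The 10 mm stem below it runs in the gate, with about 2.5 mm of play to each side (7 mm at the knob)
- gate (a point): centre of the H gate, on the upper face of the plate; axes as the machine's. Two slots run along x, 15 mm left and 15 mm right of here, joined in the middle by one cross channel along y. Looking from gearbox to wheels: first slot forward left, second back left, third forward right, fourth back right; 1 to 4 pips mark them
- third_slot (a point): the stem's final place in the third slot (forward right, three red pips), on the upper face of the gate plate; axes as the machine's
- fore (a joint): fore-and-aft lean of the lever in rad: 0 in the cross channel, +0.345 at the forward end of a slot (knob 49 mm forward), -0.345 at the back end; rubbery stops. It passes between left and right only within about 0.05 of 0. The lever takes 2 to 3 N at the knob to move and stays where it is left
- across (a joint): sideways lean of the lever in rad: -0.29 fully left (knob 41 mm left), 0 upright, +0.29 fully right; -0.24 to -0.29 in the left slots, +0.24 to +0.29 in the right ones. Same friction and stops. The lever starts on the left: in the first slot, the second slot or between
- paste: bar of green honing paste, 60 x 28 x 28 mm, lying loose on the machine's base plate left of the gearbox. Bystander; origin at its underside
- oil: amber oil bottle with black cap, 38 mm diameter, 100 mm high, standing loose on the base plate right of the gearbox. Bystander; origin at its underside
- gouge: carving gouge lying on the table front left, about 250 mm long, wooden handle, steel blade. Bystander; origin on its axis, under the inner end of the handle
- brush: hand brush lying on the table on the right. Bystander; origin at its underside
- bowl: turned wooden bowl, 140 mm across, 50 mm high, on the table on the left. Bystander; origin at its underside
- stones: blue tray, 190 x 85 x 22 mm, with two sharpening stones, lying on the table front right. Bystander; origin at its underside
- mallet: carver's round mallet standing on its head, 200 mm high, 96 mm across, on the table on the right. Bystander; origin at its underside

How it is judged (in metres and radians):
On the way:
1. the lever has come through the cross channel to the right side of the gate (value of joint across above 0.2 rad and value of joint fore between -0.2 and 0.2 rad), for 0.05 s.
At the end, for the whole second after the job is handed in: the lever rests in the third slot, within 0.045 rad (about 6 mm at the knob) of its forward end and on the right side (fore above 0.30, across above 0.2), and the bystanders are within 20 mm of where they were (value of joint fore between 0.3 and 0.4 rad and value of joint across between 0.2 and 0.35 rad and velocity of joint fore between -0.1 and 0.1 rad/s and velocity of joint across between -0.1 and 0.1 rad/s and distance of each of paste, oil, gouge, brush, bowl, stones, mallet from where it was at the start of the episode below 0.02 m); the robot touches nothing.
It fails at once if the lever is run well into the fourth slot (fore below -0.2 on the right side) (value of joint across above 0.1 rad and value of joint fore below -0.2 rad).
It fails at once if the lever is gripped or the machine is pushed hard: more than 35 N between fingers and machine (its lever and knob included) (contact force between the fingers and machine above 35 N).
It fails at once if a bystander is moved or lifted by more than 20 mm (distance of any of paste, oil, gouge, brush, bowl, stones, mallet from where it was at the start of the episode above 0.02 m).
It also fails if it takes over 64 s, if anything falls off the work surface, if the arm or the gripper's body presses on something with over 40 N, if the wrist force passes 120 N, or if a joint passes its speed limit or range.

### The arm

A 6-joint arm with a two-finger parallel gripper is mounted at the origin on the work surface. World frame = base frame: x ahead of the robot, y to its left, z up, the work surface at z = 0. Lengths are in m, angles in degrees, forces in N, time in s.
With the tool pointing down it reaches from about 0.3 to 0.75 m from the base axis. Payload 8.5 kg.
Tool frame: the origin (TCP) lies on the centre line of the jaws, within the pads' length; the fingertips stand 17 mm ahead of it and the grasp point (between the pads) lies 2 mm behind it; z points along the fingers, y is the direction in which the jaws open and shut (so a half turn about z gives the same grasp; the last joint's range is limited). The gripper opens to 85 mm and grips with 20 to 120 N. Pads are 22 mm wide; open, the fingers measure 114 mm over their backs; the gripper's body (76 mm by 85 mm) begins 54 mm behind the grasp point. The pads swing forward as they close: fully open they stand 13 mm farther back than shut.
Start: joints at [-81.492, 21.807, 74.336, -0, 83.858, -12.336], TCP at [0.196, -0.514, 0.248] pointing down, gripper open.
Joint ranges: [-178.18, 178.18], [-50.72, 133.34], [12.68, 142.11], [-81.47, 261.47], [9.98, 163.14], [-165.26, 165.26]. Speed limits (degrees/s): [136.94, 136.94, 180, 180, 180, 180].

### API

Orientations are given as a 3x3 rotation matrix whose columns are the frame's x, y, z axes.
In Python, from rig import env, imaging, close_job gives the robot as it stands.
- The arm moves only by the tool step_arm, never from a script. Its argument "steps" is one flat list of numbers, 7 for each row, row after row: the opening, from 0 (shut) to 1 (fully open), then the shift along the tool's x, y, z as a fraction of full scale, then the turn, a rotation vector about the tool's x, y, z as a fraction of full scale. A call has 1 to 10 rows; each row is the pose to reach, as a shift and turn from the pose commanded when the call began, along the tool's axes at that moment; what a row does not reach only later rows make up. Full scale, the value 1, is 0.3 m for a shift and 45 degrees for a turn. A row lasts 1/10 s, in which the tool goes at most 50 mm and 8.59 degrees, less where a joint would pass 70% of its speed; a pose out of reach is approached as far as the arm can. A call with a number of a shift or a turn outside -1 to 1 is refused whole. A call with a gripper value outside its range is refused whole. The fingers move at their own pace and stop on an object; "grip_force" is the grip in N (left out, the last holds). Time passes only in rows, so rows that repeat a pose let the fingers close. It gives the time, the measured TCP pose, the force and the opening at its end, in the units of the state.
- env.observe(): the state, without advancing time (a new reading comes with each control period).
- imaging.get_image(name): name is "scene" or "top" or "wrist"; returns (picture, depth): 384x512x3 uint8, blue, green, red; 384x512 float32, m along the optical axis (not along the pixel's ray), 0 where there is no reading.
- imaging.get_calibration(name): a dict with "camera_matrix" (3x3 intrinsics, pixels), "k1" (the pictures are not rectified: a ray, as slopes to the right and down, at radius r is drawn at 1 + k1 r^2 times it, then the intrinsics apply), "world_from_camera" (4x4, takes a point from camera to world coordinates). Camera axes: x right, y down, z forward; pixel columns grow to the right and rows downward; lengths in m; the calibration is good to about 2 mm. A picture is of the moment at which its call begins: read the wrist's pose just before it. get_calibration takes no time and is no camera call; for the wrist camera it gives the pose at the moment of the call.
- close_job(): hands the job in, once; it reports no verdict.
Trained networks look in the newest picture that a camera, given by its name, has taken for a name from the list of things; names that differ only in an ending like _2 or _b are one class to them, and where a whole thing is asked for, a point or a joint stands for the part that bears it (a point fixed in the world has none). Each returns a list of dicts, best first, with "score" (0 to 1); they miss things now and then, are a little off and sometimes report something else, mostly with a low value. They report only what shows in the picture. A call takes as long as a camera call.
- imaging.spot_in(camera, target): "pixel" ([column, row] in pixels, amid what is visible of it).
- imaging.regions_of(camera, target): "mask" (384x512 bool, what is visible of it) and "pixel" ([column, row] in pixels, amid what is visible of it).
- imaging.pinpoint(camera, target): "pixel" ([column, row] in pixels: a listed point, or the origin of a listed thing).
The state is a dict: "time_s": time; "q": joint angles; "qvel": joint speeds; "joint_efforts": joint torques, N m; "position": TCP position; "tool_rot": TCP orientation; "ft_force": force on the tool from outside, world axes, zero at the start; "wrist_torque": the same for the moment, N m; "grip_width": finger opening in m.
Only numpy, scipy, OpenCV 4.12 (cv2) and the standard library are available. Lean on these libraries where they do the work, as an engineer would, in place of code of your own. Each camera call takes 0.05 s, during which the arm holds its last target.

## Working session

There is one attempt and no reset: what is moved stays moved. The work goes in short steps, Python scripts to look and compute and a tool call to move; the robot and the scene stay as the last step left them, time stands still between calls to the robot, and variables do not carry over. Pictures are saved under pics/ and viewed, and the job is handed in when it is done.

Besides the shell and the picture viewer there is one more tool, called after "Emit:" by a JSON object that holds its "op" and its "data", one argument or row to a line. step_arm: Moves the arm, as the interface text tells. Shift numbers are shares of 0.3 m and turn numbers shares of 45 degrees, none past 1 either way. Its arguments: {"type":"object","properties":{"steps":{"type":"array","items":{"type":"number"}},"grip_force":{"type":"number"}},"required":["steps"]}

```bash
mkdir -p pics; ls; cat > h.py <<'E'
import numpy as np, cv2
from rig import env, imaging, close_job
def shot(cam,name):
    im,d=imaging.get_image(cam); cv2.imwrite(f'pics/{name}.png',im); return im,d
def ray(cam,px):
    c=imaging.get_calibration(cam); K=np.array(c['camera_matrix']); 
    p=cv2.undistortPoints(np.array([[px]],float),K,np.array([c['k1'],0,0,0,0],float)).ravel()
    return np.array([p[0],p[1],1.]),np.array(c['world_from_camera'])
def p3(cam,px,depth):
    r,T=ray(cam,px); return T[:3,:3]@(r*depth)+T[:3,3]
def onz(cam,px,z):
    r,T=ray(cam,px); d=T[:3,:3]@r; o=T[:3,3]; return o+d*(z-o[2])/d[2]
def proj(cam,P):
    c=imaging.get_calibration(cam);T=np.linalg.inv(np.array(c['world_from_camera']))
    q=(T[:3,:3]@np.atleast_2d(P).T).T+T[:3,3]; 
    return cv2.projectPoints(q,np.zeros(3),np.zeros(3),np.array(c['camera_matrix']),np.array([c['k1'],0,0,0,0],float))[0][:,0]
E
python3 - <<'E'
from h import *
s=env.observe(); print(s['time_s'],s['position'],np.round(s['tool_rot'],3),s['ft_force'],s['grip_width'])
for c in ['scene','top']:
    im,d=shot(c,c+'0')
    for t in ['knob','gate','third_slot','machine']:
        r=imaging.pinpoint(c,t)[:2]
        for x in r:
            u,v=np.round(x['pixel']).astype(int); print(c,t,x['score'],x['pixel'],d[v,u],p3(c,x['pixel'],d[v,u]).round(4))
E
```

```text
pics
0.0 [ 0.1956529  -0.51373791  0.24770726] [[ 0.935  0.356 -0.   ]
 [ 0.356 -0.935  0.001]
 [ 0.    -0.001 -1.   ]] [-0.4976803  -0.18085718 -0.48044329] 0.08565773995498095
scene knob 0.7 [220.8, 204.3] 1.1235538 [ 0.5546 -0.0831  0.2017]
scene gate 0.88 [210.5, 230.2] 1.2071081 [ 0.553  -0.1193  0.0867]
scene third_slot 0.89 [204.3, 240.2] 1.1768433 [ 0.5915 -0.1367  0.0911]
top knob 0.63 [276.0, 153.6] 1.1785938 [ 0.54   -0.0797  0.1969]
top gate 0.67 [284.6, 153.0] 1.2906065 [ 0.5712 -0.1141  0.0886]
top third_slot 0.96 [290.0, 150.3] 1.3000411 [ 0.5822 -0.1321  0.0808]
top machine 0.76 [283.4, 163.1] 1.293436 [ 0.5404 -0.1105  0.0806]
```

View pics/scene0.png

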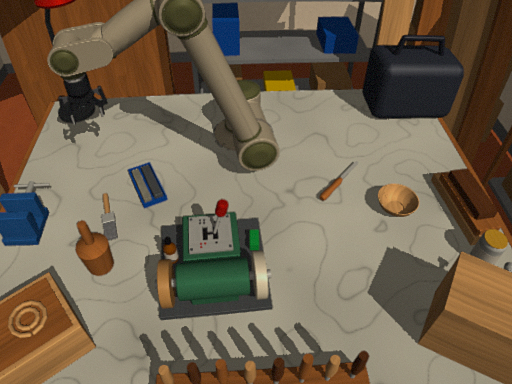

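View pics/top0.png

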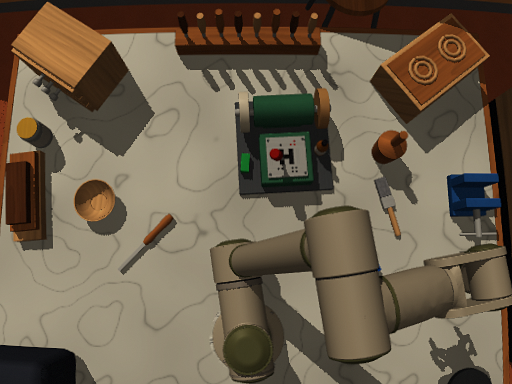

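```bash
python3 - <<'E'
from h import *
for c,b in [('scene',(110,100,330,340)),('top',(210,80,370,240))]:
    im=cv2.imread(f'pics/{c}0.png')[b[1]:b[3],b[0]:b[2]]
    cv2.imwrite(f'pics/{c}0z.png',cv2.resize(im,None,fx=2.5 if c=='scene' else 3.7,fy=2.5 if c=='scene' else 3.7,interpolation=cv2.INTER_CUBIC))
E
```

```text
(no output)
```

View pics/scene0z.png

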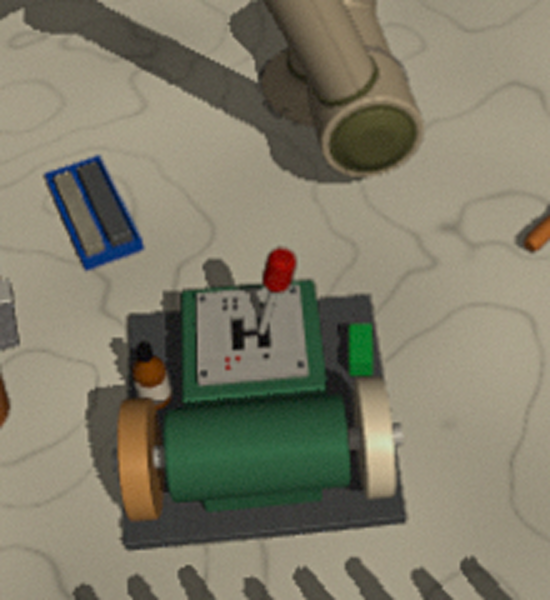

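View pics/top0z.png

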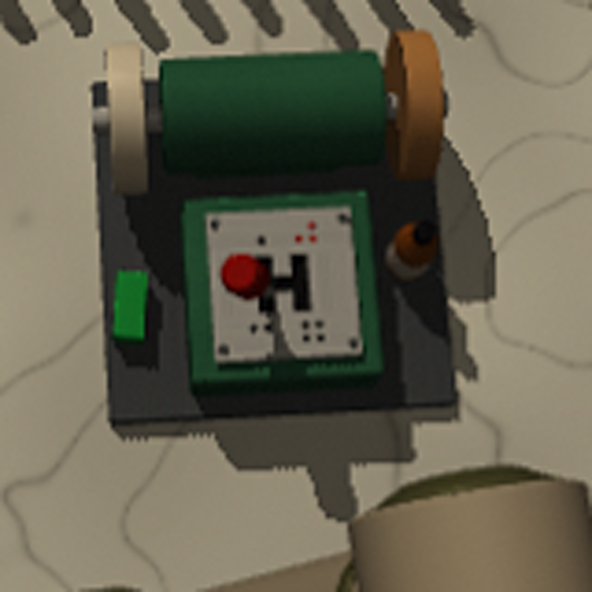

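The machine's wheels face away from the robot (+x) with a slight yaw. The lever is on the left, and its fore angle looks near the middle. Next I'll measure the machine pose and the lever angles.

```bash
python3 - <<'E'
from h import *
def cloud(c,d):
    C=imaging.get_calibration(c);K=np.array(C['camera_matrix']);T=np.array(C['world_from_camera'])
    v,u=np.mgrid[:384,:512]; p=cv2.undistortPoints(np.stack([u,v],-1).reshape(-1,1,2).astype(float),K,np.array([C['k1'],0,0,0,0.])).reshape(384,512,2)
    P=np.dstack([p*d[...,None],d]); return P@T[:3,:3].T+T[:3,3]
for c in ['scene','top']:
    im,d=imaging.get_image(c); P=cloud(c,d)
    for t in ['gate','third_slot']:
        print(c,t,[(x['score'],onz(c,x['pixel'],.089).round(4)) for x in imaging.pinpoint(c,t)[:1]])
    for t in ['machine']: print(c,t,[(x['score'],onz(c,x['pixel'],.0).round(4)) for x in imaging.pinpoint(c,t)[:1]])
    print(c,'knobpp',[(x['score'],onz(c,x['pixel'],.175).round(4)) for x in imaging.pinpoint(c,'knob')[:1]])
    hsv=cv2.cvtColor(im,cv2.COLOR_BGR2HSV)
    red=((hsv[...,0]<8)|(hsv[...,0]>172))&(hsv[...,1]>180)&(hsv[...,2]>60)&(P[...,2]>.12)&(abs(P[...,0]-.55)<.1)&(abs(P[...,1]+.1)<.1)
    n,l,st,ce=cv2.connectedComponentsWithStats(red.astype(np.uint8)); k=1+np.argmax(st[1:,4]); m=l==k
    Q=P[m]; print('knob',m.sum(),ce[k],Q.min(0).round(4),Q.max(0).round(4),np.median(Q,0).round(4), onz(c,ce[k],.175).round(4))
    # gearbox top
    w=(abs(P[...,2]-.086)<.008)&(abs(P[...,0]-.55)<.12)&(abs(P[...,1]+.115)<.12)
    w=cv2.morphologyEx(w.astype(np.uint8),cv2.MORPH_OPEN,np.ones((3,3)))
    Q=P[w>0]; print('plate',len(Q),cv2.minAreaRect(Q[:,:2].astype(np.float32)),np.median(Q[:,2]))
    pl=w.astype(bool)&(hsv[...,1]<50)&(hsv[...,2]>90); Q=P[pl]; print('steel',cv2.minAreaRect(Q[:,:2].astype(np.float32)))
    b=(abs(P[...,2]-.018)<.008)&(abs(P[...,0]-.6)<.25)&(abs(P[...,1]+.115)<.2)&(hsv[...,2]<90)
    b=cv2.morphologyEx(b.astype(np.uint8),cv2.MORPH_OPEN,np.ones((3,3)))
    Q=P[b>0]; print('base',cv2.minAreaRect(Q[:,:2].astype(np.float32)))
print(env.observe()['time_s'])
E
```

```text
scene gate [(0.86, array([ 0.5582, -0.1232,  0.089 ]))]
scene third_slot [(0.98, array([ 0.5797, -0.1286,  0.089 ]))]
scene machine [(0.65, array([ 0.5524, -0.1212,  0.    ]))]
scene knobpp [(0.57, array([ 0.5463, -0.0863,  0.175 ]))]
knob 155 [221.3483871  207.72903226] [ 0.5363 -0.0981  0.159 ] [ 0.5644 -0.0662  0.2041] [ 0.5553 -0.0826  0.1887] [ 0.544  -0.0828  0.175 ]
plate 2217 ((0.5626041889190674, -0.13840903341770172), (0.16500677168369293, 0.19836479425430298), 2.890669822692871) 0.08815822715567956
steel ((0.5541523098945618, -0.1146148070693016), (0.14901027083396912, 0.15112289786338806), 3.5584402084350586)
base ((0.6238758563995361, -0.11924763023853302), (0.3233722150325775, 0.30931979417800903), 3.2855520248413086)
top gate [(0.96, array([ 0.5681, -0.1131,  0.089 ]))]
top third_slot [(0.83, array([ 0.5867, -0.1368,  0.089 ]))]
top machine [(0.88, array([ 0.5616, -0.1208,  0.    ]))]
top knobpp [(0.47, array([ 0.5429, -0.0805,  0.175 ]))]
knob 75 [274.49333333 152.84      ] [ 0.5293 -0.0915  0.1895] [ 0.555  -0.0625  0.2018] [ 0.5421 -0.0742  0.1979] [ 0.5482 -0.0768  0.175 ]
plate 1692 ((0.5614869594573975, -0.13636034727096558), (0.15936438739299774, 0.19563904404640198), 2.0120363235473633) 0.0876947541266947
steel ((0.5631533861160278, -0.11883075535297394), (0.13076022267341614, 0.12399233132600784), 2.8062658309936523)
base ((0.6211969256401062, -0.1146819144487381), (0.3192990720272064, 0.30842483043670654), 3.1648969650268555)
1.0
```

Machine yaw is about +3.2°, with the gate near (0.561, -0.118). The knob is near (0.545, -0.083), so slightly behind the cross channel. I'll shut the fingers, rise, and move in for a closer look.

Emit:
{"op": "step_arm", "data": {
  "steps": [0,0,0,-0.2,0,0,0,0,0.2,-0.12,-0.37,0,0,0.1,0,0.4,-0.24,-0.37,0,0,0.2,0,0.6,-0.36,-0.37,0,0,0.3,0,0.8,-0.48,-0.37,0,0,0.39,0,0.92,-0.54,-0.37,0,0,0.39,0,0.92,-0.54,-0.37,0,0,0.39,0,0.92,-0.54,-0.37,0,0,0.39,0,0.92,-0.54,-0.37,0,0,0.39],
  "grip_force": 20
}}

```text
time_s: 1.9
position: [0.3978, -0.2614, 0.3599]
tool_rot: [[0.998, 0.062, 0.001], [0.062, -0.998, -0.0], [0.001, 0.0, -1.0]]
ft_force: [-0.3, -0.3, -1.0]
grip_width: 0.0001
```

```bash
python3 - <<'E'
from h import *
s=env.observe(); print(s['time_s'],s['position'],np.round(s['tool_rot'],3),s['ft_force'],s['grip_width'])
C=imaging.get_calibration('wrist');print(np.round(C['world_from_camera'],3),C['camera_matrix'])
R=s['tool_rot'];print(R.T@(np.array([.50,-.10,.36])-s['position'])/.3)
shot('wrist','w0')
E
```

```text
1.9 [ 0.39779738 -0.26138522  0.35988452] [[ 0.998  0.062  0.001]
 [ 0.062 -0.998 -0.   ]
 [ 0.001  0.    -1.   ]] [-0.30693039 -0.2839639  -0.97165479] 0.0001327598088664668
[[ 0.062 -0.952 -0.3    0.475]
 [-0.998 -0.059 -0.019 -0.256]
 [ 0.     0.3   -0.954  0.485]
 [ 0.     0.     0.     1.   ]] [[286.76449363   0.         255.16265027]
 [  0.         286.76449363 188.49756894]
 [  0.           0.           1.        ]]
[ 3.73619472e-01 -5.15615527e-01 -5.23596912e-05]
```

View pics/w0.png

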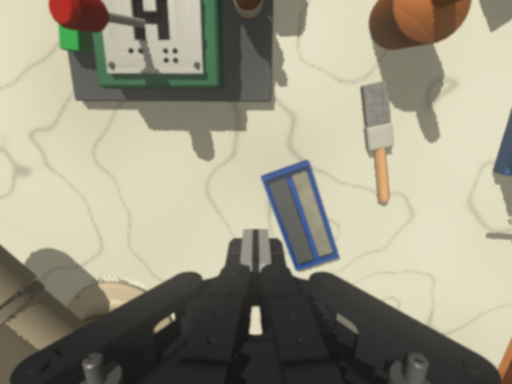

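Emit:
{"op": "step_arm", "data": {
  "steps": [0,0.12,-0.26,0,0,0,0,0,0.24,-0.45,0,0,0,0,0,0.24,-0.52,0,0,0,0,0,0.24,-0.52,0,0,0,0,0,0.24,-0.52,0,0,0,0]
}}

```text
time_s: 2.45
position: [0.4591, -0.1032, 0.3593]
tool_rot: [[0.998, 0.06, 0.0], [0.06, -0.998, 0.0], [0.0, -0.0, -1.0]]
ft_force: [-0.0, -0.0, -0.4]
grip_width: 0.0001
```

```bash
python3 - <<'E'
from h import *
s=env.observe(); print(s['time_s'],s['position'],s['ft_force'])
im,d=shot('wrist','w1')
cv2.imwrite('pics/w1z.png',cv2.resize(im[:200,150:400],None,fx=3,fy=3,interpolation=cv2.INTER_CUBIC))
for t in ['gate','third_slot']:
  print(t,[(x['score'],x['pixel'],onz('wrist',x['pixel'],.089).round(4)) for x in imaging.pinpoint('wrist',t)[:2]])
for x in imaging.pinpoint('wrist','knob')[:2]: print('knob',x['score'],x['pixel'],onz('wrist',x['pixel'],.174).round(4))
E
```

```text
2.45 [ 0.45913408 -0.10319371  0.35934904] [-0.04740171 -0.009379   -0.38992252]
gate [(0.81, [274.3, 80.0], array([ 0.5594, -0.1238,  0.089 ]))]
third_slot [(0.88, [285.7, 60.5], array([ 0.5835, -0.137 ,  0.089 ]))]
knob 0.85 [242.2, 86.3] [ 0.5463 -0.087   0.174 ]
knob 0.42 [378.3, 250.2] [ 0.3667 -0.2614  0.174 ]
```

View pics/w1z.png

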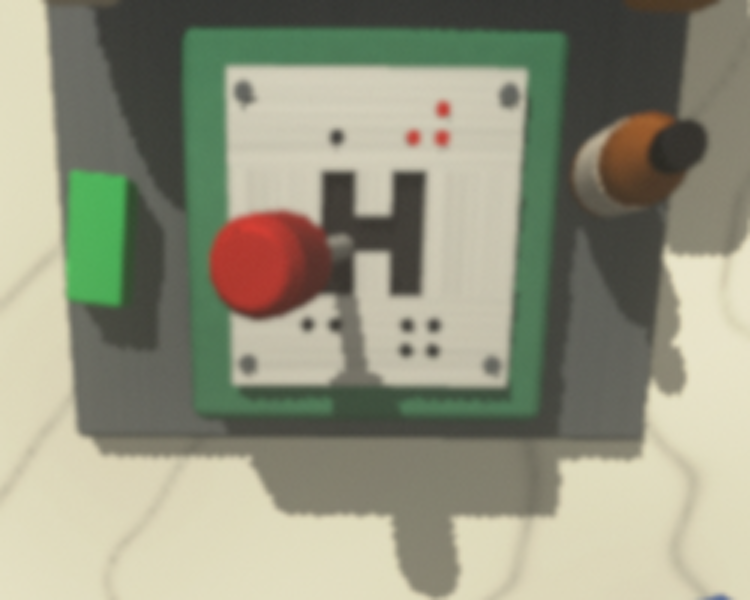

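```bash
python3 - <<'E'
from h import *
def g(z): return onz('wrist',[150+(z[0]+.5)/3-.5,(z[1]+.5)/3-.5],.089).round(4)
S=[g(p) for p in [(244,92),(510,96),(248,365),(492,366)]]
print(S,np.mean(S,0)); f=(S[0]+S[1]-S[2]-S[3])[:2]; l=(S[0]+S[2]-S[1]-S[3])[:2]; print(np.degrees(np.arctan2(f[1],f[0])),np.degrees(np.arctan2(-l[0],l[1])))
print('H',g((374,232)))
# knob silhouettes: fit fore/across by projecting a barrel
im=cv2.imread('pics/w1.png'); hsv=cv2.cvtColor(im,cv2.COLOR_BGR2HSV)
from scipy.optimize import minimize
def redmask(im,box):
    h=cv2.cvtColor(im,cv2.COLOR_BGR2HSV); m=((h[...,0]<8)|(h[...,0]>172))&(h[...,1]>150)&(h[...,2]>50)
    b=np.zeros_like(m); b[box[1]:box[3],box[0]:box[2]]=1; m&=b
    n,l,st,ce=cv2.connectedComponentsWithStats(m.astype(np.uint8)); return l==1+np.argmax(st[1:,4])
M={'wrist':redmask(im,(200,50,270,120)),'scene':redmask(cv2.imread('pics/scene0.png'),(205,190,240,225)),'top':redmask(cv2.imread('pics/top0.png'),(260,140,290,170))}
def knobpts(f,a,org,yaw):
    # lever dir in machine frame: small-lean rotation
    d=np.array([np.tan(f),-np.tan(a),1.]); d/=np.linalg.norm(d)
    e=np.cross(d,[0,1,0]);e/=np.linalg.norm(e);e2=np.cross(d,e)
    P=[]
    for t in np.linspace(-.025,.025,7):
        r=.017-.003*(t/.025)**2
        for th in np.linspace(0,2*np.pi,24): P.append(d*(.145+t)+r*(np.cos(th)*e+np.sin(th)*e2))
    P=np.array(P)+[0,0,.035]; c,s=np.cos(yaw),np.sin(yaw)
    return P@np.array([[c,-s,0],[s,c,0],[0,0,1]]).T+[*org,0]
def cost(x,cams,org,yaw):
    t=0
    for c in cams:
        h=cv2.convexHull((proj(c,knobpts(*x,org,yaw))*16).astype(np.int32)); m=np.zeros((384,512),np.uint8)
        cv2.fillConvexPoly(m,h,1,shift=4); t+=1-(m.astype(bool)&M[c]).sum()/(m.astype(bool)|M[c]).sum()
    return t
org=np.mean(S,0)[:2]; print('org',org)
for cams in (['wrist'],['scene'],['top'],['wrist','scene','top']):
    best=min(((cost((f,a),cams,org,np.radians(3.2)),f,a) for f in np.arange(-.25,.15,.02) for a in np.arange(-.4,-.1,.02)))
    r=minimize(cost,best[1:],(cams,org,np.radians(3.2)),method='Nelder-Mead',options=dict(initial_simplex=[best[1:],(best[1]+.02,best[2]),(best[1],best[2]+.02)]))
    print(cams,r.x.round(3),r.fun, knobpts(*r.x,org,np.radians(3.2)).mean(0).round(4))
E
```

```text
[array([ 0.6143, -0.0666,  0.089 ]), array([ 0.6191, -0.1766,  0.089 ]), array([ 0.5038, -0.0719,  0.089 ]), array([ 0.5095, -0.1815,  0.089 ])] [ 0.561675 -0.12415   0.089   ]
2.6533353843100627 2.7374674381437076
H [ 0.5629 -0.1242  0.089 ]
org [ 0.561675 -0.12415 ]
['wrist'] [-0.097 -0.267] 0.305439330543933 [ 0.5454 -0.0869  0.1742]
['scene'] [-0.13 -0.3 ] 0.2599118942731278 [ 0.5407 -0.0828  0.1724]
['top'] [-0.111 -0.321] 0.4 [ 0.5433 -0.0797  0.1718]
['wrist', 'scene', 'top'] [-0.109 -0.298] 0.9833333333333334 [ 0.5435 -0.0828  0.1728]
```

The picture shows the stem in the left slot, just behind the cross channel (fore ≈ -0.10, across ≈ -0.27). The gate centre is about (0.562, -0.124). I'll descend behind the knob.

Emit:
{"op": "step_arm", "data": {
  "steps": [0,0.12,-0.046,0.1,0,0,0,0,0.12,-0.046,0.25,0,0,0,0,0.12,-0.046,0.4,0,0,0,0,0.12,-0.046,0.52,0,0,0,0,0.12,-0.046,0.58,0,0,0,0,0.12,-0.046,0.58,0,0,0,0,0.12,-0.046,0.58,0,0,0]
}}

```text
time_s: 3.35
position: [0.4943, -0.0898, 0.186]
tool_rot: [[0.998, 0.056, 0.001], [0.056, -0.998, -0.0], [0.001, 0.0, -1.0]]
ft_force: [-0.3, 0.8, -0.1]
grip_width: 0.0005
```

```bash
cat >> h.py <<'E'
ORG=np.array([.5622,-.1242]); YAW=np.radians(2.9)
RM=np.array([[np.cos(YAW),-np.sin(YAW)],[np.sin(YAW),np.cos(YAW)]])
def mach(p): return RM.T@(np.array(p)[:2]-ORG)
def look(name):
    s=env.observe(); R=s['tool_rot']; print('t',s['time_s'],'TCP mach',mach(s['position']).round(4),'z',s['position'][2].round(4),'F',np.round(s['ft_force'],1))
    im,d=shot('wrist',name); cv2.imwrite(f'pics/{name}z.png',cv2.resize(im[:330,60:460],None,fx=1.8,fy=1.8,interpolation=cv2.INTER_CUBIC))
    for x in imaging.pinpoint('wrist','knob')[:1]: print('knob',round(x['score'],2),x['pixel'],'mach@.175',mach(onz('wrist',x['pixel'],.175)).round(4))
    sc,ds=shot('scene',name+'s'); tp,dt=shot('top',name+'t')
    cv2.imwrite(f'pics/{name}c.png',np.hstack([cv2.resize(sc[160:310,140:290],(480,480),interpolation=cv2.INTER_CUBIC),cv2.resize(tp[80:210,220:350],(480,480),interpolation=cv2.INTER_CUBIC)])[:, :800] if 0 else cv2.resize(np.hstack([cv2.resize(sc[160:310,140:290],(480,480),interpolation=cv2.INTER_CUBIC),cv2.resize(tp[80:210,220:350],(480,480),interpolation=cv2.INTER_CUBIC)]),(800,400)))
    for c in ('scene','top'):
        for x in imaging.pinpoint(c,'knob')[:1]: print(c,'knob',round(x['score'],2),x['pixel'],'mach@.175',mach(onz(c,x['pixel'],.175)).round(4))
E
python3 -c "
from h import *
look('a1')"
```

```text
t 3.35 TCP mach [-0.0661  0.0378] z 0.186 F [-0.3  0.8 -0.1]
knob 0.82 [247.0, 149.3] mach@.175 [-0.0122  0.0431]
```

View pics/a1z.png

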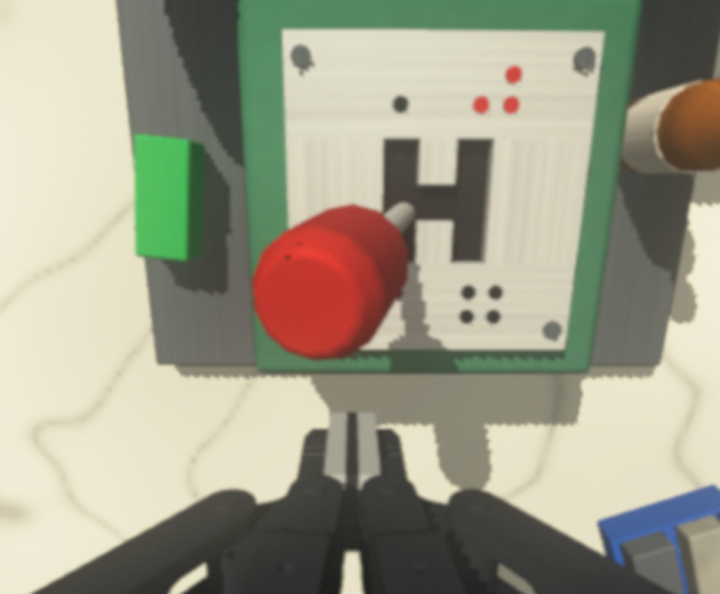

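View pics/a1c.png

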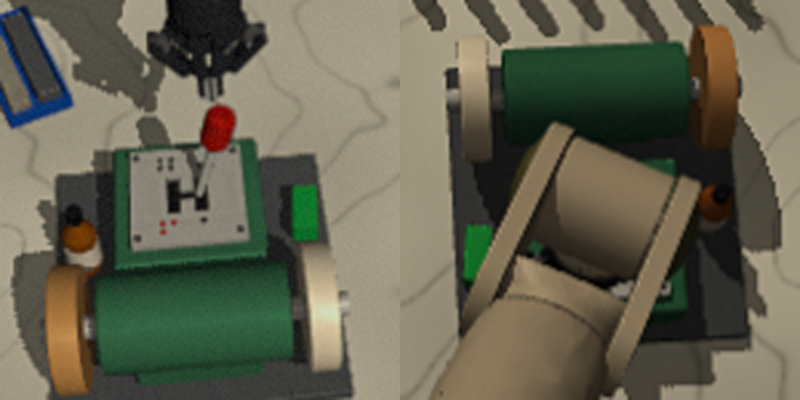

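The knob is ahead and slightly left of the fingertips, and the stem is still just behind the channel. Now I'll push forward slowly.

Emit:
{"op": "step_arm", "data": {
  "steps": [0,0.03,-0.015,0,0,0,0,0,0.06,-0.015,0,0,0,0,0,0.07,-0.015,0,0,0,0,0,0.08,-0.015,0,0,0,0,0,0.09,-0.015,0,0,0,0,0,0.1,-0.015,0,0,0,0,0,0.11,-0.015,0,0,0,0,0,0.11,-0.015,0,0,0,0]
}}

```text
time_s: 4.45
position: [0.5271, -0.0823, 0.1853]
tool_rot: [[0.998, 0.057, 0.0], [0.057, -0.998, -0.0], [0.0, 0.0, -1.0]]
ft_force: [-1.0, 0.3, 1.1]
grip_width: -0.0002
```

```bash
python3 -c "
from h import *
look('a2')"
```

```text
t 4.45 TCP mach [-0.033   0.0436] z 0.1853 F [-1.   0.3  1.1]
knob 0.61 [259.6, 196.6] mach@.175 [-0.003   0.0424]
scene knob 0.6 [219.0, 212.0] mach@.175 [-0.0012  0.0348]
```

View pics/a2z.png

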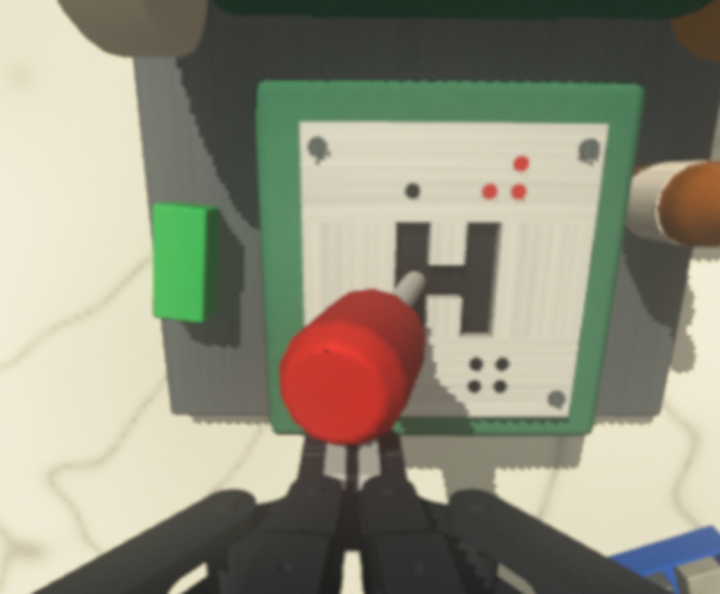

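View pics/a2c.png

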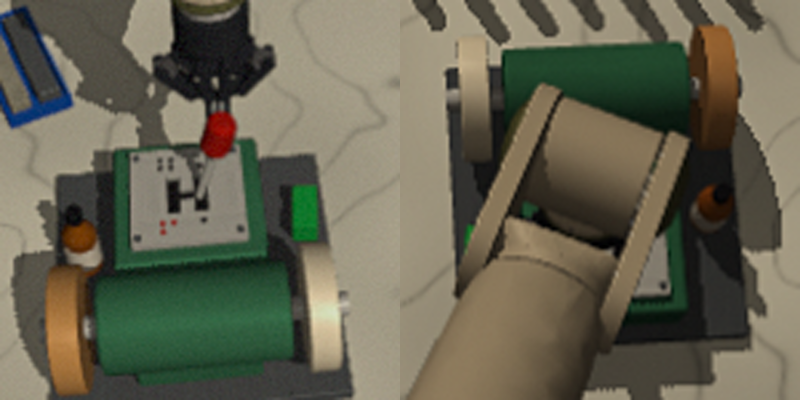

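The stem is now almost level with the cross channel. I'll nudge 3 mm further, back off, and go round to the left side.

Emit:
{"op": "step_arm", "data": {
  "steps": [0,0.005,0,0,0,0,0,0,0.01,0,0,0,0,0,0,0.01,0,0,0,0,0,0,-0.04,0,0,0,0,0,0,-0.08,0,0,0,0,0,0,-0.08,-0.1,0,0,0,0,0,-0.08,-0.17,0,0,0,0,0,0,-0.17,0,0,0,0,0,0.11,-0.17,0,0,0,0,0,0.11,-0.17,0,0,0,0]
}}

```text
time_s: 5.75
position: [0.5595, -0.0293, 0.185]
tool_rot: [[0.998, 0.058, 0.002], [0.058, -0.998, -0.0], [0.002, 0.0, -1.0]]
ft_force: [-0.8, 0.5, -0.1]
grip_width: 0.0001
```

```bash
python3 -c "
from h import *
look('a3')"
```

```text
t 5.75 TCP mach [0.0021 0.0949] z 0.185 F [-0.8  0.5 -0.1]
knob 0.77 [353.4, 254.7] mach@.175 [-0.003   0.0432]
scene knob 0.56 [219.1, 212.3] mach@.175 [-0.0001  0.035 ]
top knob 0.52 [275.2, 150.0] mach@.175 [-0.0031  0.0455]
```

View pics/a3z.png

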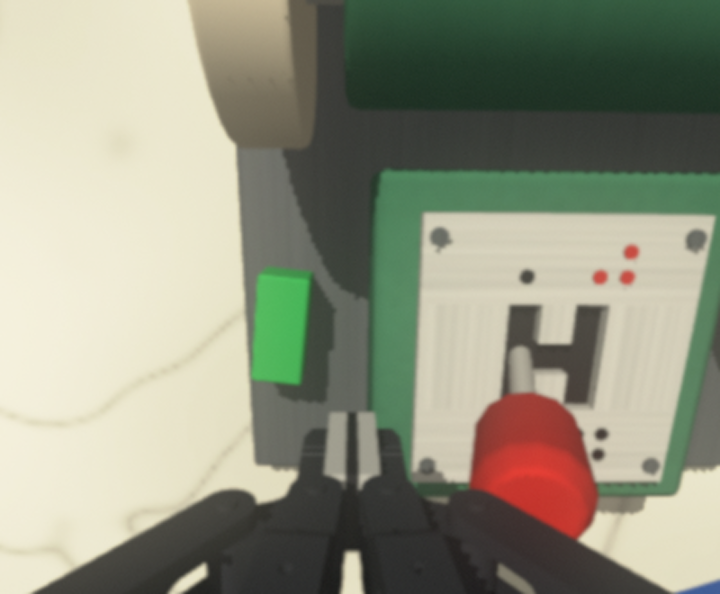

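View pics/a3c.png

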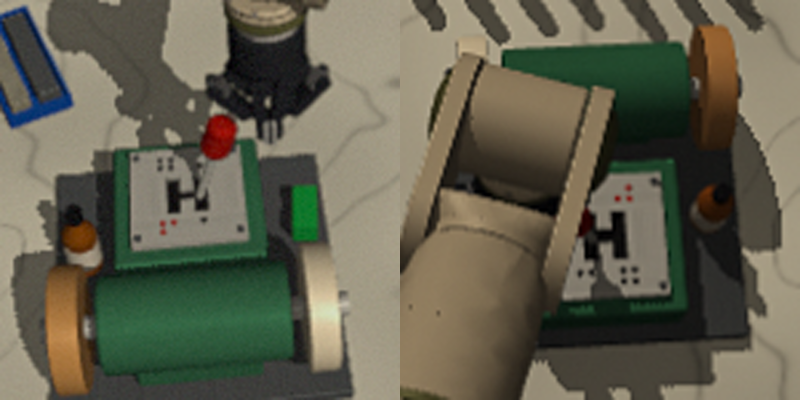

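The stem tip is level with the cross channel. Pushing right in small stages, checking the force as I go.

Emit:
{"op": "step_arm", "data": {
  "steps": [0,0,0.035,0,0,0,0,0,0,0.06,0,0,0,0,0,0,0.075,0,0,0,0,0,0,0.085,0,0,0,0,0,0,0.095,0,0,0,0,0,0,0.105,0,0,0,0]
}}

```text
time_s: 6.65
position: [0.5586, -0.0609, 0.1854]
tool_rot: [[0.998, 0.058, 0.0], [0.058, -0.998, 0.0], [0.0, -0.0, -1.0]]
ft_force: [-1.6, 3.4, 2.5]
grip_width: 0.0001
```

```bash
python3 -c "
from h import *
look('a4')"
```

```text
t 6.65 TCP mach [-0.0004  0.0634] z 0.1854 F [-1.6  3.4  2.5]
knob 0.76 [316.8, 250.3] mach@.175 [-0.0005  0.0311]
scene knob 0.7 [215.0, 211.2] mach@.175 [-0.0053  0.0239]
```

View pics/a4z.png

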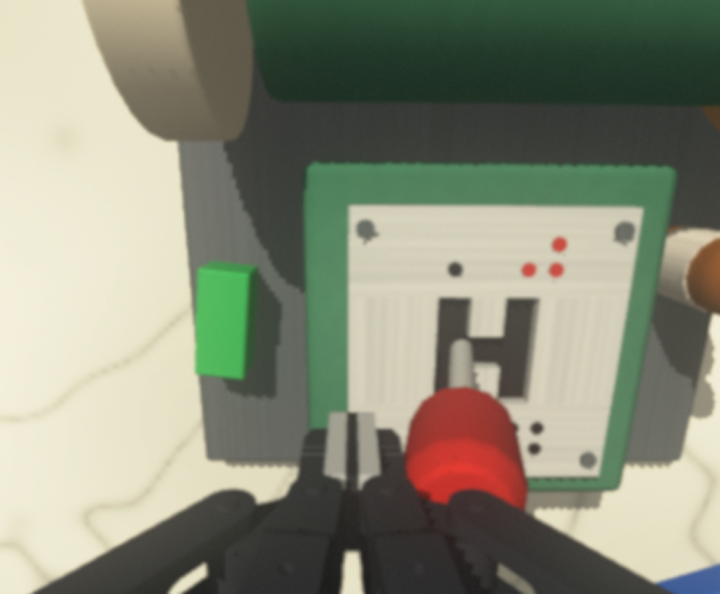

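Emit:
{"op": "step_arm", "data": {
  "steps": [0,0,0.01,0,0,0,0,0,0,0.02,0,0,0,0,0,0,0.03,0,0,0,0,0,0,0.04,0,0,0,0,0,0,0.05,0,0,0,0]
}}

```text
time_s: 7.45
position: [0.5594, -0.0762, 0.1853]
tool_rot: [[0.998, 0.057, 0.0], [0.057, -0.998, -0.0], [0.0, 0.0, -1.0]]
ft_force: [0.1, 3.8, 1.1]
grip_width: 0.0
```

Emit:
{"op": "step_arm", "data": {
  "steps": [0,0,0.01,0,0,0,0,0,0,0.02,0,0,0,0,0,0,0.03,0,0,0,0,0,0,0.04,0,0,0,0,0,0,0.05,0,0,0,0]
}}

```text
time_s: 7.95
position: [0.5603, -0.0911, 0.1853]
tool_rot: [[0.998, 0.057, 0.0], [0.057, -0.998, -0.0], [0.0, 0.0, -1.0]]
ft_force: [0.5, 3.4, 2.3]
grip_width: 0.0001
```

```bash
python3 -c "
from h import *
look('a5')"
```

```text
t 7.95 TCP mach [-0.0002  0.0331] z 0.1853 F [0.5 3.4 2.3]
knob 0.84 [312.5, 254.4] mach@.175 [-0.0028  0.003 ]
scene knob 0.53 [206.8, 210.0] mach@.175 [-0.0122  0.0014]
```

View pics/a5z.png

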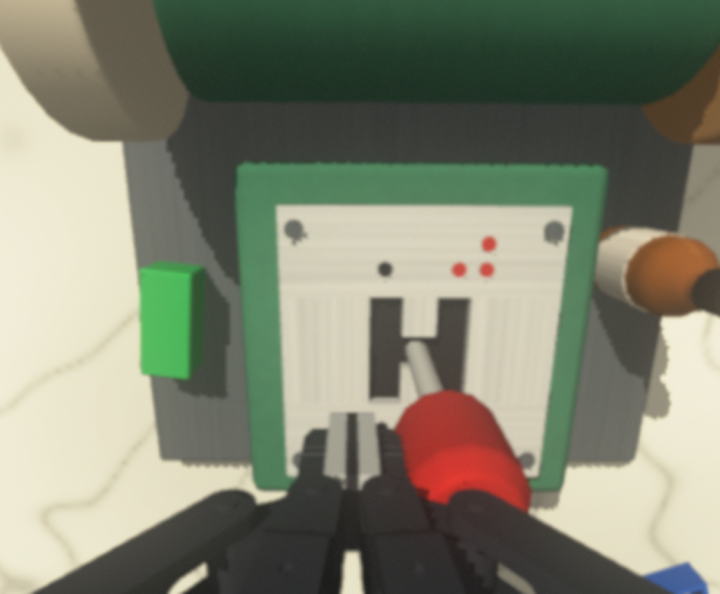

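Emit:
{"op": "step_arm", "data": {
  "steps": [0,0,0.01,0,0,0,0,0,0,0.02,0,0,0,0,0,0,0.03,0,0,0,0,0,0,0.04,0,0,0,0,0,0,0.05,0,0,0,0,0,0,0.06,0,0,0,0]
}}

```text
time_s: 8.85
position: [0.5614, -0.1091, 0.1854]
tool_rot: [[0.998, 0.057, 0.0], [0.057, -0.998, -0.0], [0.0, 0.0, -1.0]]
ft_force: [-0.1, 2.1, 2.8]
grip_width: 0.0
```

Emit:
{"op": "step_arm", "data": {
  "steps": [0,0,0.01,0,0,0,0,0,0,0.02,0,0,0,0,0,0,0.03,0,0,0,0,0,0,0.04,0,0,0,0,0,0,0.05,0,0,0,0,0,0,0.06,0,0,0,0]
}}

```text
time_s: 9.45
position: [0.5622, -0.127, 0.185]
tool_rot: [[0.998, 0.057, -0.001], [0.057, -0.998, 0.0], [-0.001, -0.0, -1.0]]
ft_force: [-0.3, 2.8, -0.6]
grip_width: 0.0002
```

```bash
python3 -c "
from h import *
look('a6')"
```

```text
t 9.45 TCP mach [-0.0001 -0.0028] z 0.185 F [-0.3  2.8 -0.6]
knob 0.65 [309.6, 250.6] mach@.175 [-0.0003 -0.0312]
scene knob 0.55 [194.2, 215.3] mach@.175 [ 0.0032 -0.034 ]
top knob 0.7 [96.9, 202.5] mach@.175 [-0.1317  0.5729]
```

View pics/a6z.png

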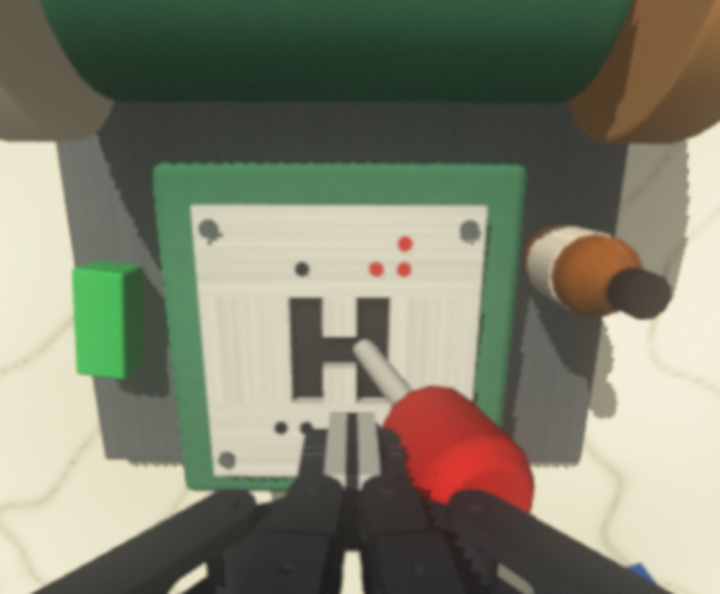

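The stem has reached the inner edge of the right slot and the knob is about 32 mm right. I'll push a few millimetres more until it is fully across.

Emit:
{"op": "step_arm", "data": {
  "steps": [0,0,0.007,0,0,0,0,0,0,0.014,0,0,0,0,0,0,0.02,0,0,0,0,0,0,0.02,0,0,0,0]
}}

```text
time_s: 10.15
position: [0.5627, -0.133, 0.1853]
tool_rot: [[0.998, 0.057, -0.0], [0.057, -0.998, 0.0], [-0.0, -0.0, -1.0]]
ft_force: [0.1, 2.1, -0.6]
grip_width: 0.0001
```

```bash
python3 -c "
from h import *
look('a7')"
```

```text
t 10.15 TCP mach [ 0.0001 -0.0088] z 0.1853 F [ 0.1  2.1 -0.6]
knob 0.81 [309.1, 250.3] mach@.175 [-0.0001 -0.0367]
scene knob 0.7 [339.2, 180.0] mach@.175 [-0.0862  0.3994]
```

View pics/a7z.png

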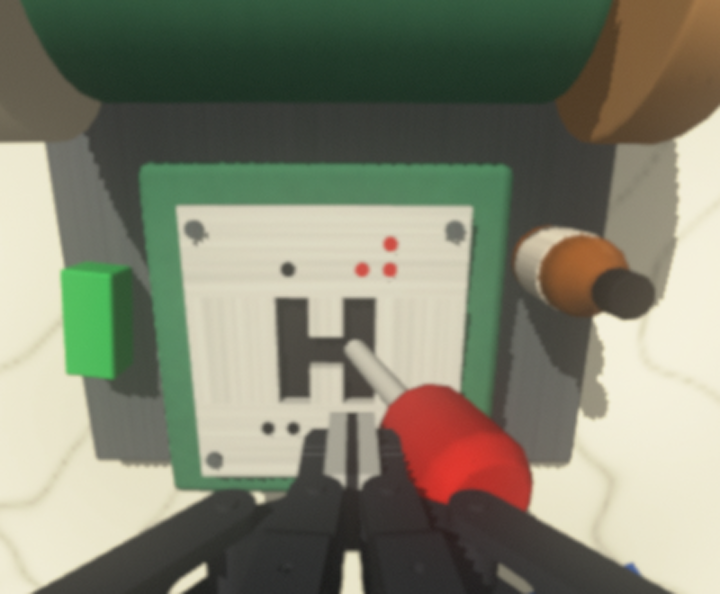

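Emit:
{"op": "step_arm", "data": {
  "steps": [0,0,0.005,0,0,0,0,0,0,0.01,0,0,0,0,0,0,0.01,0,0,0,0]
}}

```text
time_s: 10.75
position: [0.5628, -0.1356, 0.1852]
tool_rot: [[0.998, 0.057, -0.0], [0.057, -0.998, 0.001], [-0.0, -0.001, -1.0]]
ft_force: [0.1, 3.7, -1.5]
grip_width: -0.0003
```

```bash
python3 -c "
from h import *
look('a8')"
```

```text
t 10.75 TCP mach [ 0.0001 -0.0114] z 0.1852 F [ 0.1  3.7 -1.5]
knob 0.71 [305.6, 250.5] mach@.175 [-0.0001 -0.0374]
scene knob 0.67 [190.8, 213.4] mach@.175 [-0.0046 -0.0432]
```

View pics/a8z.png

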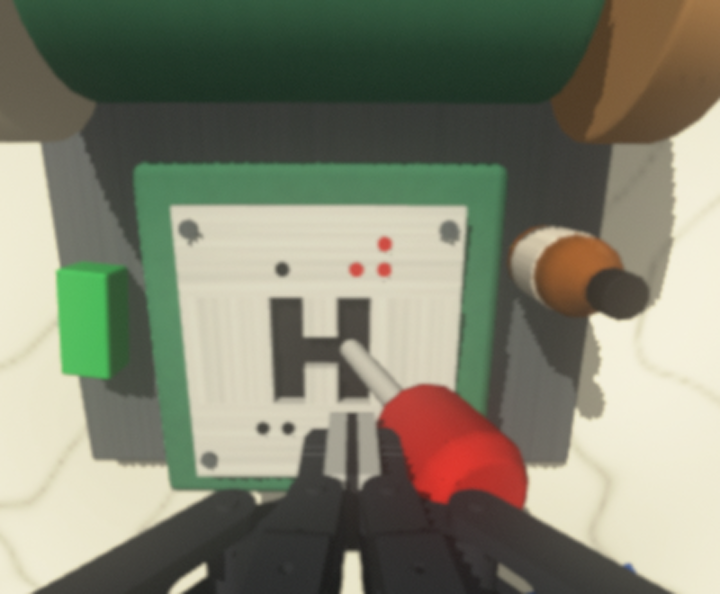

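The lever is fully across to the right and still in the channel. Backing off and going round behind the knob, slightly lower.

Emit:
{"op": "step_arm", "data": {
  "steps": [0,0,-0.03,0,0,0,0,0,0,-0.05,0,0,0,0,0,-0.08,-0.05,0,0,0,0,0,-0.18,-0.05,0,0,0,0,0,-0.18,0,0.02,0,0,0,0,-0.18,0.08,0.03,0,0,0,0,-0.18,0.1,0.03,0,0,0,0,-0.18,0.1,0.03,0,0,0,0,-0.18,0.1,0.03,0,0,0]
}}

```text
time_s: 11.95
position: [0.5109, -0.1685, 0.1764]
tool_rot: [[0.998, 0.058, 0.0], [0.058, -0.998, -0.0], [0.0, 0.0, -1.0]]
ft_force: [-0.5, 0.1, -0.4]
grip_width: -0.0002
```

```bash
python3 -c "
from h import *
look('a9')"
```

```text
t 11.95 TCP mach [-0.0535 -0.0416] z 0.1764 F [-0.5  0.1 -0.4]
knob 0.8 [248.2, 154.2] mach@.175 [-0.0004 -0.037 ]
scene knob 0.7 [188.7, 213.9] mach@.175 [-0.0035 -0.049 ]
```

View pics/a9z.png

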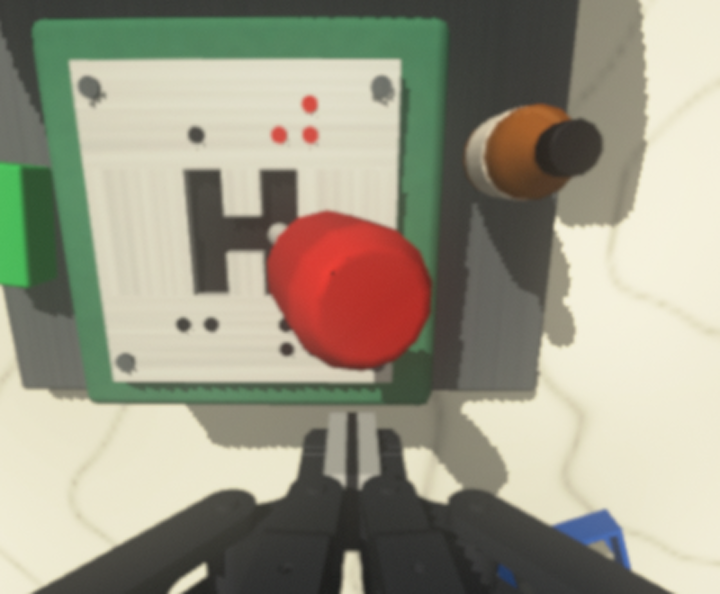

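The fingers are lined up behind the knob. Pushing forward in stages.

Emit:
{"op": "step_arm", "data": {
  "steps": [0,0.04,0,0,0,0,0,0,0.07,0,0,0,0,0,0,0.085,0,0,0,0,0,0,0.1,0,0,0,0,0,0,0.115,0,0,0,0,0,0,0.13,0,0,0,0,0,0,0.13,0,0,0,0,0]
}}

```text
time_s: 12.95
position: [0.5501, -0.1665, 0.1763]
tool_rot: [[0.998, 0.058, 0.0], [0.058, -0.998, 0.0], [0.0, -0.0, -1.0]]
ft_force: [-0.9, 0.5, 0.7]
grip_width: 0.0001
```

```bash
python3 -c "
from h import *
look('b1')"
```

```text
t 12.95 TCP mach [-0.0143 -0.0417] z 0.1763 F [-0.9  0.5  0.7]
knob 0.94 [249.8, 203.8] mach@.175 [ 0.0151 -0.0381]
scene knob 0.61 [190.8, 219.2] mach@.175 [ 0.0161 -0.0435]
top knob 0.4 [284.0, 161.7] mach@.175 [-0.0396  0.022 ]
```

View pics/b1z.png

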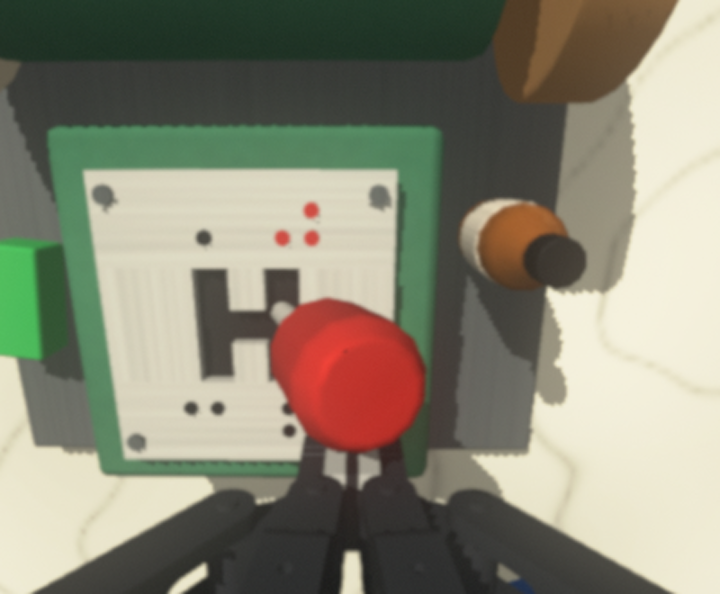

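Emit:
{"op": "step_arm", "data": {
  "steps": [0,0.012,0,0.003,0,0,0,0,0.024,0,0.006,0,0,0,0,0.036,0,0.009,0,0,0,0,0.048,0,0.012,0,0,0,0,0.06,0,0.015,0,0,0,0,0.072,0,0.018,0,0,0,0,0.084,0,0.02,0,0,0,0,0.084,0,0.02,0,0,0]
}}

```text
time_s: 14.05
position: [0.5753, -0.1651, 0.1701]
tool_rot: [[0.998, 0.058, 0.0], [0.058, -0.998, 0.0], [0.0, -0.0, -1.0]]
ft_force: [-0.0, -0.0, -0.1]
grip_width: -0.0002
```

```bash
python3 -c "
from h import *
look('b2')"
```

```text
t 14.05 TCP mach [ 0.011  -0.0415] z 0.1701 F [-0.  -0.  -0.1]
knob 0.6 [253.3, 195.6] mach@.175 [ 0.0465 -0.0396]
scene knob 0.53 [191.5, 230.0] mach@.175 [ 0.0536 -0.0422]
```

View pics/b2z.png

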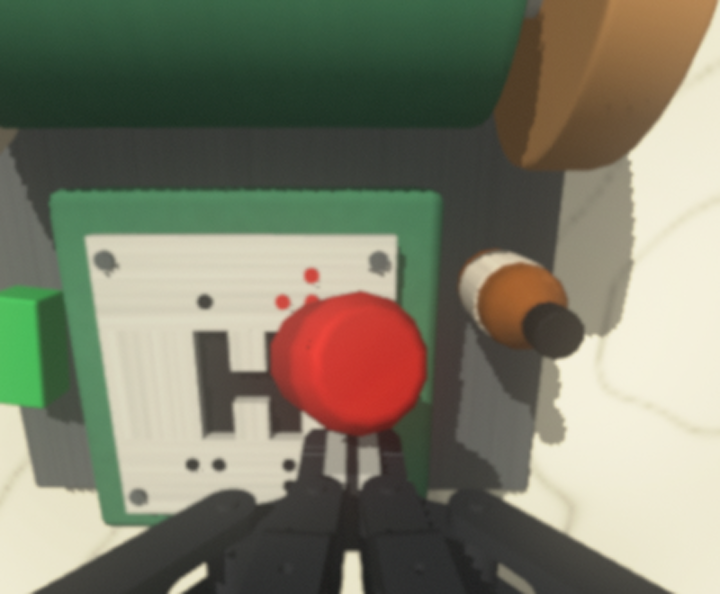

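View pics/b2c.png

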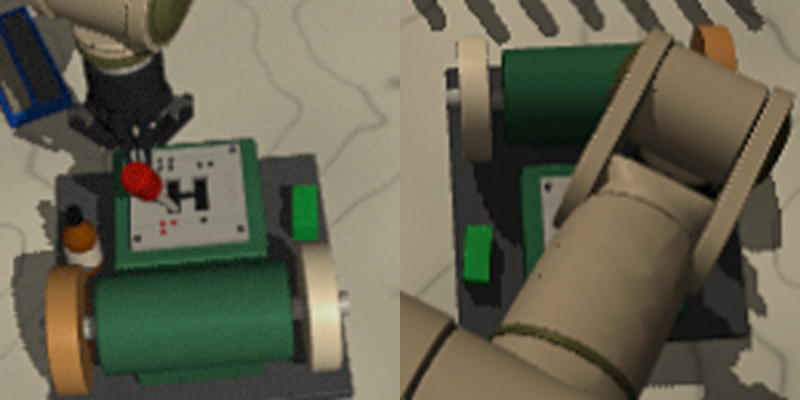

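The stem is near the forward end of the third slot with no force at rest. I'll creep on until the stop is felt.

Emit:
{"op": "step_arm", "data": {
  "steps": [0,0.008,0,0,0,0,0,0,0.016,0,0,0,0,0,0,0.02,0,0,0,0,0]
}}

```text
time_s: 14.65
position: [0.5806, -0.1647, 0.1699]
tool_rot: [[0.998, 0.058, -0.002], [0.058, -0.998, 0.0], [-0.002, -0.001, -1.0]]
ft_force: [-2.8, 0.6, -1.8]
grip_width: -0.0003
```

Emit:
{"op": "step_arm", "data": {
  "steps": [0,0.006,0,0,0,0,0,0,0.012,0,0,0,0,0]
}}

```text
time_s: 14.85
position: [0.5835, -0.1644, 0.1696]
tool_rot: [[0.998, 0.057, -0.004], [0.057, -0.998, 0.001], [-0.003, -0.001, -1.0]]
ft_force: [-8.4, -0.4, -3.0]
grip_width: 0.0001
```

```bash
python3 -c "
from h import *
look('b3')"
```

```text
t 14.85 TCP mach [ 0.0192 -0.0412] z 0.1696 F [-8.4 -0.4 -3. ]
knob 0.76 [251.3, 197.5] mach@.175 [ 0.0543 -0.0385]
scene knob 0.69 [191.1, 233.2] mach@.175 [ 0.0643 -0.0435]
```

View pics/b3z.png

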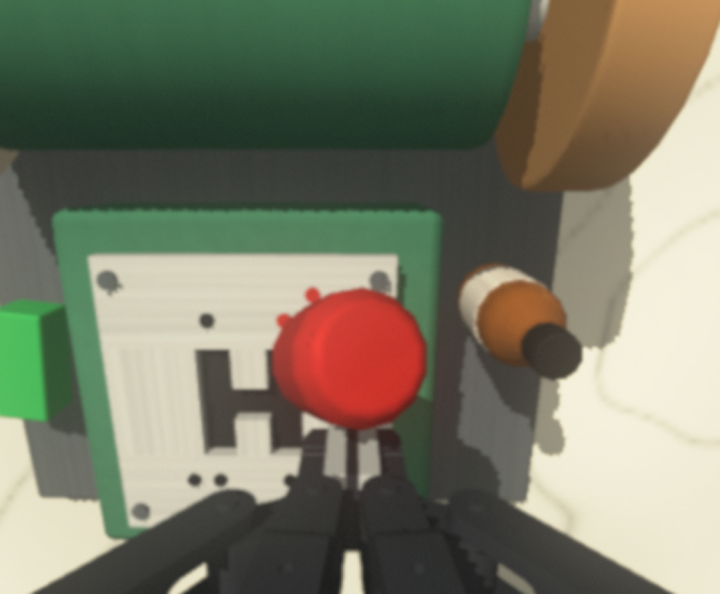

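The force rose to 8.4 N just where the stop should be, so the lever is home. Backing away and checking.

Emit:
{"op": "step_arm", "data": {
  "steps": [0,-0.02,0,0,0,0,0,0,-0.06,0,0,0,0,0,0,-0.15,0,0,0,0,0,0,-0.25,0,0,0,0,0,0,-0.3,0,-0.1,0,0,0,0,-0.35,0,-0.25,0,0,0,0,-0.4,0,-0.4,0,0,0,0,-0.4,0,-0.5,0,0,0,0,-0.4,0,-0.5,0,0,0,0,-0.4,0,-0.5,0,0,0]
}}

```text
time_s: 16.15
position: [0.4648, -0.1715, 0.3207]
tool_rot: [[0.998, 0.058, 0.002], [0.058, -0.998, -0.001], [0.002, 0.001, -1.0]]
ft_force: [0.4, -0.8, -0.4]
grip_width: -0.0002
```

```bash
python3 -c "
from h import *
look('b4')
cs=np.hypot
"
```

```text
t 16.15 TCP mach [-0.0997 -0.0423] z 0.3207 F [ 0.4 -0.8 -0.4]
knob 0.86 [254.3, 10.3] mach@.175 [ 0.047  -0.0394]
scene knob 0.71 [193.1, 229.8] mach@.175 [ 0.0534 -0.038 ]
top knob 0.54 [299.6, 133.3] mach@.175 [ 0.0445 -0.0301]
```

View pics/b4z.png

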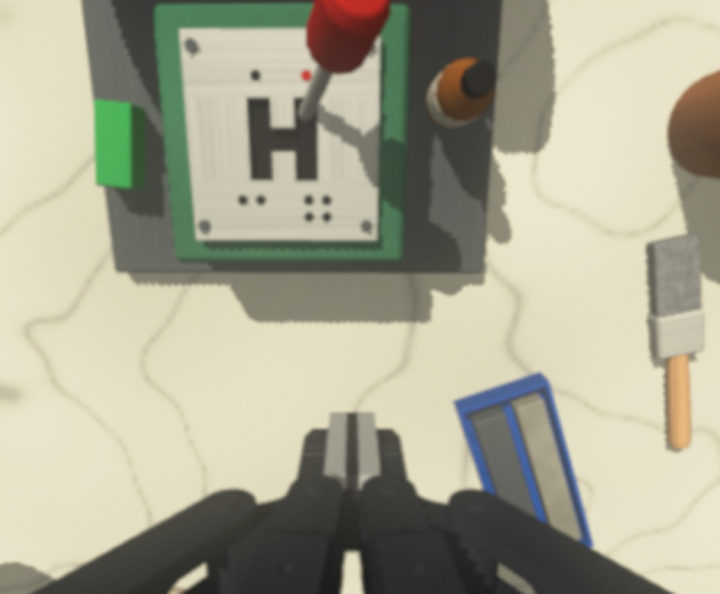

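View pics/b4c.png

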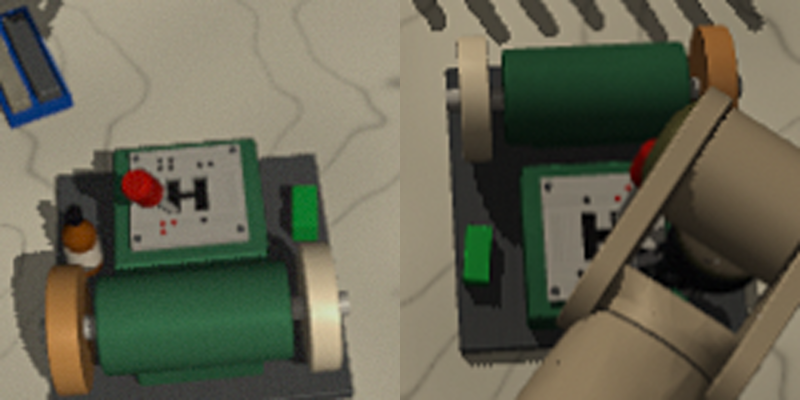

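View pics/b4s.png

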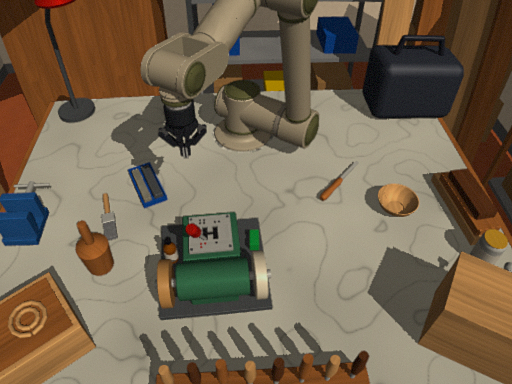

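The lever is in the third slot and the bystanders look undisturbed. It may have sprung back slightly, so I'll measure the lean properly from a view showing the whole knob.

Emit:
{"op": "step_arm", "data": {
  "steps": [0,-0.1,0,-0.05,0,0,0,0,-0.2,-0.02,-0.1,0,0,0,0,-0.2,-0.02,-0.1,0,0,0,0,-0.2,-0.02,-0.1,0,0,0,0,-0.2,-0.02,-0.1,0,0,0]
}}

```text
time_s: 16.95
position: [0.4048, -0.169, 0.3496]
tool_rot: [[0.998, 0.058, -0.001], [0.058, -0.998, 0.001], [-0.001, -0.001, -1.0]]
ft_force: [-0.2, 0.1, -0.7]
grip_width: -0.0003
```

```bash
python3 - <<'E'
from h import *
look('c1')
im=cv2.imread('pics/c1.png')
cv2.imwrite('pics/c1y.png',cv2.resize(im[0:150,180:380],None,fx=4,fy=4,interpolation=cv2.INTER_CUBIC))
E
```

```text
t 16.95 TCP mach [-0.1595 -0.0368] z 0.3496 F [-0.2  0.1 -0.7]
scene knob 0.47 [193.5, 227.1] mach@.175 [ 0.0443 -0.0367]
top knob 0.59 [302.1, 130.3] mach@.175 [ 0.0534 -0.0382]
```

View pics/c1y.png

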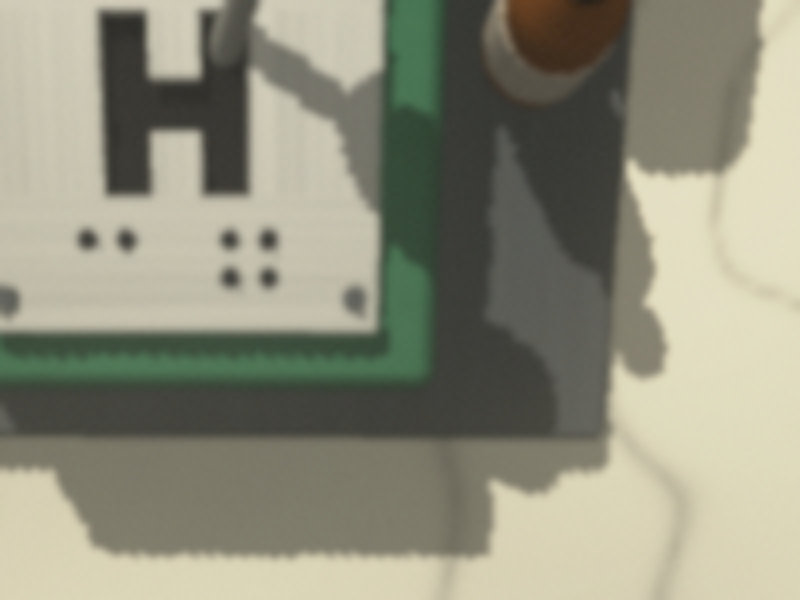

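That moved the wrong way and the knob left the frame. I'll go forward above the gate and look down.

Emit:
{"op": "step_arm", "data": {
  "steps": [0,0.1,0,-0.06,0,0,0,0,0.2,0,-0.06,0,0,0,0,0.3,0,-0.06,0,0,0,0,0.4,0,-0.06,0,0,0,0,0.4,0,-0.06,0,0,0,0,0.4,0,-0.06,0,0,0]
}}

```text
time_s: 17.85
position: [0.5243, -0.1619, 0.3677]
tool_rot: [[0.998, 0.058, -0.001], [0.058, -0.998, 0.001], [-0.001, -0.001, -1.0]]
ft_force: [-0.9, 0.1, 0.1]
grip_width: 0.0002
```

```bash
python3 - <<'E'
from h import *
s=env.observe(); print(s['time_s'],mach(s['position']),s['position'][2])
im,d=shot('wrist','c2')
np.save('c2d.npy',d)
print(imaging.pinpoint('wrist','knob')[:1],[ (t,mach(onz('wrist',x['pixel'],.089))) for t in ('gate','third_slot') for x in imaging.pinpoint('wrist',t)[:1]])
cv2.imwrite('pics/c2y.png',cv2.resize(im[0:150,180:380],None,fx=4,fy=4,interpolation=cv2.INTER_CUBIC))
E
```

```text
17.85 [-0.03972511 -0.03577025] 0.36766498633808836
[{'pixel': [341.0, 272.9], 'score': 0.69}] [('gate', array([-0.0013561 ,  0.00308894])), ('third_slot', array([ 0.01921533, -0.01121631]))]
```

View pics/c2y.png

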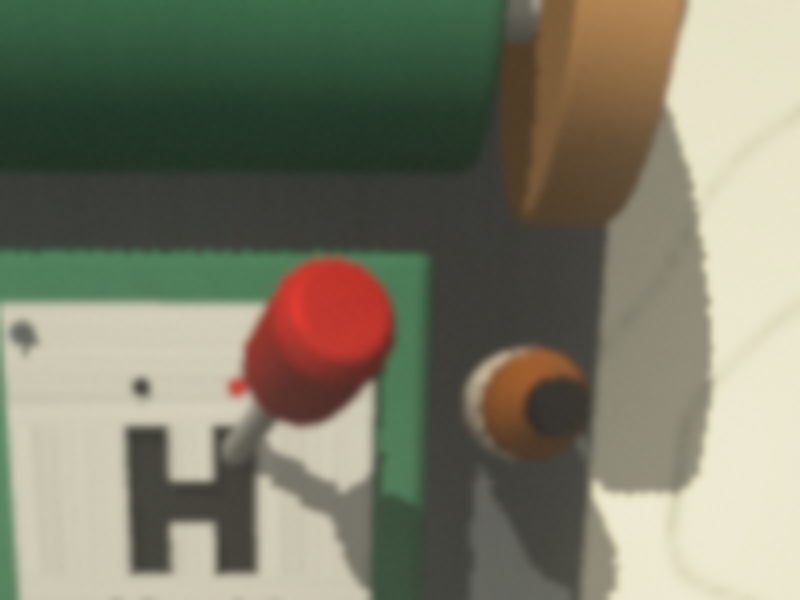

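```bash
python3 - <<'E'
from h import *
from scipy.optimize import minimize
im=cv2.imread('pics/c2.png')
g=lambda x,y:[180+(x+.5)/4-.5,(y+.5)/4-.5]
C=[onz('wrist',g(*p),.089)[:2] for p in [(127,428),(255,428),(130,573),(256,573)]]
print([mach(c).round(4) for c in C]); org=np.mean(C,0); print('org',org,mach(org))
h=cv2.cvtColor(im,cv2.COLOR_BGR2HSV); m=((h[...,0]<8)|(h[...,0]>172))&(h[...,1]>130)&(h[...,2]>50)
b=np.zeros_like(m); b[58:112,238:285]=1; m&=b
n,l,st,ce=cv2.connectedComponentsWithStats(m.astype(np.uint8)); M=l==1+np.argmax(st[1:,4]); print(M.sum(),st)
def kp(f,a):
    dd=np.array([np.tan(f),-np.tan(a),1.]); dd/=np.linalg.norm(dd); e=np.cross(dd,[0,1,0]);e/=np.linalg.norm(e);e2=np.cross(dd,e)
    P=np.array([dd*(.145+t)+(.017-.003*(t/.025)**2)*(np.cos(th)*e+np.sin(th)*e2) for t in np.linspace(-.025,.025,7) for th in np.linspace(0,6.28,24)])
    P=P+[0,0,.035]; P[:,:2]=P[:,:2]@RM.T+org; return P
def cost(x):
    m=np.zeros((384*8,512*8),np.uint8); cv2.fillConvexPoly(m,cv2.convexHull(np.round((proj('wrist',kp(*x))+.5)*8).astype(np.int32)),1)
    m=cv2.resize(m.astype(np.float32),(512,384),interpolation=cv2.INTER_AREA)
    return 1-np.minimum(m,M).sum()/np.maximum(m,M).sum()
r=minimize(cost,(.33,.27),method='Nelder-Mead',options=dict(initial_simplex=[(.33,.27),(.3,.27),(.33,.24)])); print(r.x,r.fun,[cost((f,r.x[1])).round(3) for f in (.25,.28,.3,.32,.34,.36)])
# depth of knob: mask median
d=np.load('c2d.npy'); print(np.percentile(d[M],[5,50,95]))
o=im.copy(); cv2.polylines(o,[cv2.convexHull(np.round(proj('wrist',kp(*r.x))).astype(np.int32))],1,(255,255,0))
cv2.imwrite('pics/c2o.png',cv2.resize(o[40:150,200:320],None,fx=5,fy=5,interpolation=0))
E
```

```text
[array([0.0252, 0.0249]), array([ 0.0254, -0.0187]), array([-0.0242,  0.0257]), array([-0.0239, -0.0188])]
org [ 0.56267405 -0.1209245 ] [0.00063916 0.00324732]
966 [[     0      0    512    384 195642]
 [   238     65     40     35    966]]
[0.34944352 0.29905695] 0.20552939176559448 [np.float32(0.72), np.float32(0.584), np.float32(0.476), np.float32(0.354), np.float32(0.232), np.float32(0.224)]
[0.28222018 0.28625113 0.30771776]
```

View pics/c2o.png

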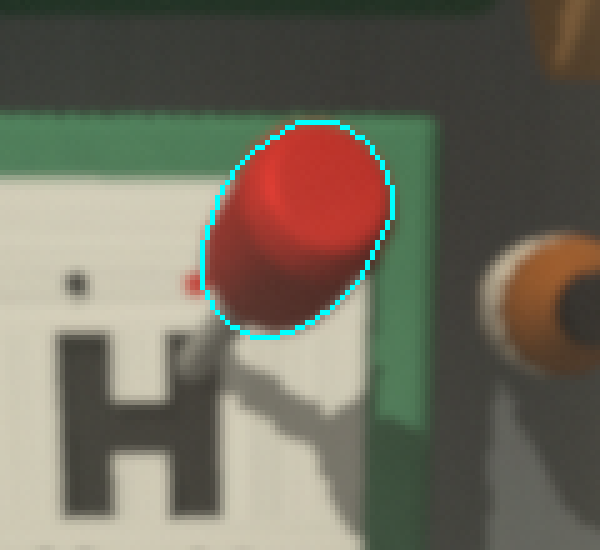

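The fit gives fore ≈ 0.35 and across ≈ 0.29, so the lever is fully home. I'll retreat, compare the bystanders with the first picture, and hand in.

Emit:
{"op": "step_arm", "data": {
  "steps": [0,-0.15,0,-0.05,0,0,0,0,-0.3,0,-0.1,0,0,0,0,-0.4,0,-0.1,0,0,0,0,-0.4,0,-0.1,0,0,0,0,-0.4,0,-0.1,0,0,0,0,-0.4,0,-0.1,0,0,0]
}}

```text
time_s: 18.65
position: [0.4047, -0.169, 0.3982]
tool_rot: [[0.998, 0.057, -0.0], [0.057, -0.998, 0.0], [0.0, -0.0, -1.0]]
ft_force: [0.2, 0.7, -0.0]
grip_width: 0.0
```

```bash
python3 - <<'E'
from h import *
im,d=shot('scene','end'); a=cv2.imread('pics/scene0.png')
df=(cv2.absdiff(im,a).max(2)>40).astype(np.uint8); df=cv2.morphologyEx(df,cv2.MORPH_OPEN,np.ones((3,3)))
n,l,st,ce=cv2.connectedComponentsWithStats(df); print(st[1:])
print(env.observe()['ft_force'],env.observe()['time_s'])
close_job()
E
```

```text
[[  51    0   99  119 4372]
 [ 149    0   18   38  318]
 [ 161    0   41   34  693]
 [ 203    1    5    3   15]
 [ 211    0   35   44  924]
 [ 284    0   34   30  640]
 [ 205   21    3    3    9]
 [ 191   31   14   18  150]
 [ 295   30   19   13  154]
 [ 146   33   11   10   64]
 [ 178   36    3    3    9]
 [ 285   37    5    8   38]
 [ 169   43    6    5   25]
 [ 127   44    3    3    9]
 [ 207   45   17   12  144]
 [ 285   46    5   16   72]
 [ 159   48   11    6   46]
 [ 170   55    4    3   12]
 [  47   59   13   13   84]
 [ 147   61  130  112 3761]
 [ 201   61   42   44  825]
 [ 256   62   62   94 2682]
 [  60   74    3    3    9]
 [ 175   84   10    5   41]
 [ 253   90    4    3   12]
 [  67   94    3    3    9]
 [ 216   98    6    9   33]
 [  59  101    5    4   19]
 [ 108  108   49   45 1053]
 [ 199  110    8   11   43]
 [  57  117    4    5   17]
 [ 239  118   20   18  203]
 [  62  121    3    3    9]
 [  63  120   37   23  419]
 [ 212  126    3    3    9]
 [ 215  199   14   18  198]
 [ 192  204   12   11  108]
 [ 210  215    6   11   39]
 [ 168  223    4    3   12]
 [ 185  223   16   15  179]
 [ 214  228    3    5   15]]
[-1.1386301  -0.10582767 -0.17441363] 18.7
the job is handed in; nothing more can be done
```

The lever is in third and the job is handed in, at 18.7 s of the 64 s allowed. With the fingers shut and without gripping, I pushed the knob 10–14 mm forward into the cross channel. I then pushed it across to the right from its left side, and forward from behind until I felt the stop.

- **Lever position:** after the hand was away, a fit of the knob's outline in the wrist picture gave fore ≈ 0.35 and across ≈ 0.29 rad, so it is fully home on the right. The fit to the mask was only moderate (about 80 % overlap), but the drawn outline matched the knob well.
- **Other knob readings:** the trained networks put the knob 44–53 mm forward, against 49 mm expected. One reading also suggested the knob sprang back a few millimetres when I let go of the stop; the outline fit was taken after that.
- **Fourth slot:** the lever never went towards it. The pictures on the right side all showed it at or forward of the channel.
- **Forces:** wrist force readings while pushing stayed at or below about 4 N, and rose to about 9 N at the final stop.
- **Bystanders:** comparing the scene camera's first and last pictures, every larger change was the arm, its shadow or the lever. There was also one 4 × 3 pixel change next to the oil bottle, which I took for the lever's shadow and did not check further.
- **At hand-in:** the hand was clear of everything, and the wrist force read about 1 N.

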